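Empty the naphthalene shaker into the bowl

ROBOT

A 6-joint arm with a two-finger parallel gripper is mounted at the origin on the work surface. World frame = base frame: x ahead of the robot, y to its left, z up, the work surface at z = 0. Lengths are in m, angles in rad, forces in N, time in s.
With the tool pointing down it reaches from about 0.2 to 0.875 m from the base axis. Payload 3.4 kg.
Tool frame: the origin (TCP) lies between the finger pads; the fingertips stand 22 mm ahead of it and the grasp point (between the pads) lies 3 mm ahead of it; y points along the fingers, x is the direction in which the jaws open and shut, and the axes are right-handed (so a half turn about y gives the same grasp; the last joint's range is limited). The gripper opens to 94 mm and grips with 3 to 60 N. Pads are 16 mm wide; open, the fingers measure 119 mm over their backs; the gripper's body (75 mm by 177 mm) begins 78 mm behind the grasp point.
Start: joints at [0.999, 0.276, 1.505, -0, 1.361, -0.121], TCP at [0.251, 0.518, 0.227] pointing down, gripper open.
Joint ranges: [-2.89, 2.89], [-0.75, 2.08], [0.22, 2.7], [-1.18, 4.32], [0.11, 2.71], [-2.7, 2.7]. Speed limits (rad/s): [2.57, 2.57, 3.14, 3.14, 3.14, 3.14].

INTERFACE

Orientations are given as a unit quaternion [w, x, y, z].
In Python, from bench import bot gives the robot as it stands.
- The arm moves only by the tool move_arm, never from a script. Its argument "increments" is a list of rows, each a list of 7 numbers: the shift along the tool's x, y, z in units of 30 mm (1.0 is 30 mm), then the turn, a rotation vector about the tool's x, y, z in rad, then the gripper command: -1 is fully open, 1 is shut, values between are in proportion. A call has 1 to 5 rows; each row is the pose to reach, as a shift and turn from the pose commanded when the call began, along the tool's axes at that moment; what a row does not reach only later rows make up. A row lasts 1/10 s, in which the tool goes at most 50 mm and 8.59 degrees, less where a joint would pass 70% of its speed; a pose out of reach is approached as far as the arm can. A call with a gripper value outside its range is refused whole. The fingers move at their own pace and stop on an object; "newtons" is the grip in N (left out, the last holds). Time passes only in rows, so rows that repeat a pose let the fingers close. It gives the time, the measured TCP pose, the force and the opening at its end, in the units of the state.
- bot.read_state(): the state, without advancing time (a new reading comes with each control period).
- bot.read_camera(name): name is "scene" or "top" or "wrist"; returns the picture (400x640x3 uint8, red, green, blue); there is no depth.
- bot.camera_params(name): a dict with "camera_matrix" (3x3 intrinsics, pixels), "R" (3x3) and "t" (3): a world point X has camera coordinates R X + t. Camera axes: x right, y down, z forward; pixel columns grow to the right and rows downward; lengths in m; the calibration is good to about 2 mm. A picture is of the moment at which its call begins: read the wrist's pose just before it. camera_params takes no time and is no camera call; for the wrist camera it gives the pose at the moment of the call.
- bot.finish_job(): hands the job in, once; it reports no verdict.
The state is a dict: "time": time; "qpos": joint angles; "qd": joint speeds; "tau": joint torques, N m; "tool_pos": TCP position; "eef_rot": TCP orientation; "ft_force": force on the tool from outside, world axes, zero at the start; "torque": the same for the moment, N m; "gripper_width": finger opening in m.
Only numpy, scipy, OpenCV 4.12 (cv2) and the standard library are available. Lean on these libraries where they do the work, as an engineer would, in place of code of your own. Each camera call takes 0.05 s, during which the arm holds its last target. There are 200 camera calls.

TASK

Unscrew the perforated cap of the shaker jar that hangs in the swing bracket, lift it off and set it down gently on the ledge, the same way up. Then swing the jar over by its crank peg so that both naphthalene balls left in it pour out of the wide mouth into the small ceramic bowl, which stays upright.

Things in the scene. Friction and masses are not known exactly. Their poses are not given: they have to be found in the camera images.
- cap: Loose perforated aluminium cap on the jar. Origin: centre of its skirt's lower edge (z 138.5 mm at the start), z up. Skirt 72 mm across, 0 to 20.5 mm; above it a round knob, 42 mm across, 20.5 to 46.5 mm, holes in its top: grip the knob. Bayonet: turn it about 75 deg anticlockwise seen from above (free from 40 to 125 deg, turns easily, 2 mm play), then lift straight up 17 mm or more.
- handle (a point): Middle of the jar's crank peg: a level steel rod, 10 mm across, 22 mm of it free to each side. Axes turn with the jar: y along peg and hinge, away from the jar; at the start z up, x level towards the bowl. In them it lies at (-38.9, 78, 38.9) mm from the hinge centre (on the jar's axis, 105 mm above the ledge). Swing it 55 mm about the hinge, over the top and down to +x.
- ball1_center (a point): Centre of one of two white naphthalene balls, 20 mm across, loose in the clear jar (52 mm across, rim 155 mm above the ledge), which hangs on a level hinge between two upright aluminium cheeks. The jar tips 0 to 120 deg towards the bowl, to a stop; the balls roll out at about 95 to 110 deg.
- ball2_center (a point): Centre of the other ball, alike. The jar's hinge is stiff by friction (about 2.5 N at the peg) and stays where it is left; the peg can turn between pads that close along the handle's x.
- bowl: Small white ceramic bowl, rim 120 mm across, 45 mm tall, loose, about 85 mm from the jar's axis on the side to which it tips, where the balls will fall: leave it there. Origin: centre of its underside, z up. The ledge is z = 0; a spot on it 150 mm from the jar's axis, straight to the side away from the peg (handle's -y), is free for the cap, with 60 mm clear all round.
Mind the look-alikes: they are no part of the job. There is more than one size of the bowl; the job needs the middle-sized.

How it is judged:
By the outcome, as a careful person would: the job done as asked, in the order asked, and still so for the second after the job is handed in, with the robot touching nothing.
It also fails if it takes over 58 s, if anything falls off the work surface, if the arm or the gripper's body presses on something with over 40 N, if the wrist force passes 120 N, or if a joint passes its speed limit or range.

## Working session

There is one attempt and no reset: what is moved stays moved. The work goes in short steps, Python scripts to look and compute and a tool call to move; the robot and the scene stay as the last step left them, time stands still between calls to the robot, and variables do not carry over. Pictures are saved under pics/ and viewed, about 8 in all and at most 12, crops included, and the job is handed in when it is done.

Besides the shell and the picture viewer there is one more tool, called after "Call:" as name([rows], argument=value, ...), one row to a line, values as JSON. move_arm: Moves the arm, as the interface text tells. Its arguments: {"type":"object","properties":{"increments":{"type":"array","items":{"type":"array","items":{"type":"number"}}},"newtons":{"type":"number"}},"required":["increments"]}

```bash
ls; mkdir -p pics
cat > h.py <<'E'
import numpy as np, cv2
from bench import bot
from scipy.spatial.transform import Rotation as Ro
def snap(n,f):
    p=bot.camera_params(n); im=bot.read_camera(n); cv2.imwrite(f'pics/{f}.png',im[:,:,::-1]); np.savez(f'pics/{f}.npz',K=p['camera_matrix'],R=p['R'],t=p['t']); return im
def ray(f,u,v):
    p=np.load(f'pics/{f}.npz'); d=p['R'].T@np.linalg.inv(p['K'])@np.array([u,v,1.]); return -p['R'].T@p['t'], d/np.linalg.norm(d)
def onz(f,u,v,z):
    c,d=ray(f,u,v); return c+d*(z-c[2])/d[2]
def tri(*obs):
    A=np.zeros((3,3));b=np.zeros(3)
    for f,u,v in obs:
        c,d=ray(f,u,v);M=np.eye(3)-np.outer(d,d);A+=M;b+=M@c
    return np.linalg.solve(A,b)
def proj(f,X):
    p=np.load(f'pics/{f}.npz'); x=p['K']@(p['R']@np.array(X)+p['t']); return x[:2]/x[2]
def st():
    s=bot.read_state(); w,x,y,z=s['eef_rot']; return s,np.array(s['tool_pos']),Ro.from_quat([x,y,z,w])
E
python3 - <<'E'
from h import *
for n in('scene','top','wrist'):
    snap(n,n+'0'); p=np.load(f'pics/{n}0.npz'); print(n,-p['R'].T@p['t'],p['R'][2])
s,t,R=st();print(s['time'],t,R.as_matrix().round(3),s['gripper_width'])
E
```

```text
pics
scene [1.0782066  0.32882976 0.69663023] [-0.59542233 -0.29177672 -0.74855767]
top [0.56634708 0.10363175 0.90077883] [ 0.02510459 -0.00216908 -0.99968248]
wrist [0.19069152 0.54567653 0.38418003] [ 0.20573875 -0.10201939 -0.97327468]
0.15 [0.25032423 0.5172376  0.22679644] [[ 0.436 -0.001 -0.9  ]
 [ 0.9   -0.001  0.436]
 [-0.001 -1.     0.   ]] 0.09392464482897026
```

View pics/scene0.png

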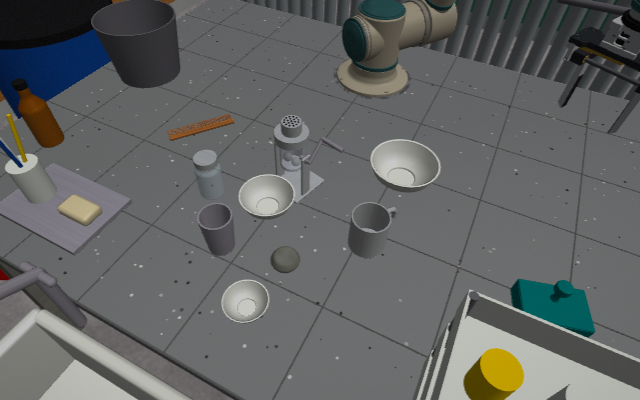

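View pics/top0.png

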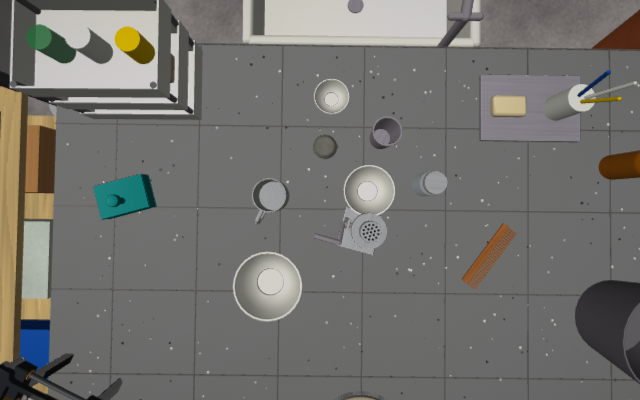

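Run:
```python
from h import *
a=cv2.imread('pics/top0.png')[150:270,300:420]; b=cv2.imread('pics/scene0.png')[100:220,230:350]
cv2.imwrite('pics/crop1.png',np.hstack([cv2.resize(x,(400,400),interpolation=cv2.INTER_CUBIC) for x in(a,b)]))
c=onz('top0',370,231,.185);print('knob',c, tri(('top0',370,231),('scene0',291,121)))
im=cv2.imread('pics/top0.png');m=(im.min(2)>150).astype('u1')
n,l,s,ce=cv2.connectedComponentsWithStats(m)
for i in range(1,n):
    if s[i,4]>300:print(s[i],ce[i])
print('bowl',onz('top0',369.5,191,.045)); print('peg',[onz('top0',*p,.144) for p in((315,236),(339,241))], tri(('top0',327,238.5),('scene0',332,145)))
```

```text
knob [0.51197662 0.00583302 0.185     ] [0.511866   0.00577947 0.18402877]
[  15    0  144   89 6886] [96.58451931 50.34243392]
[ 242    0  205   46 8362] [349.99402057  22.28294666]
[449  21  31  25 370] [469.07567568  36.4       ]
[170  25   9  73 385] [174.87792208  61.37922078]
[188  45   7  65 359] [190.93036212  77.98328691]
[323  79  26  35 576] [335.91319444  97.25520833]
[568  84  26  27 426] [579.1971831   97.72065728]
[ 54  97 119   6 590] [114.7220339   99.74237288]
[ 85 109 104   5 398] [136.51758794 111.49497487]
[ 340  165   55   90 2260] [368.27477876 206.63982301]
[260 183  25  28 533] [271.94934334 195.70168856]
[  22  222   28   77 1906] [ 35.3593914  259.64270724]
[ 233  252   69   69 2228] [275.12432675 284.16965889]
bowl [ 0.59321968 -0.01129126  0.045     ]
peg [array([0.49735093, 0.11177814, 0.144     ]), array([0.48783711, 0.06295708, 0.144     ])] [0.49207318 0.0877567  0.14070733]
```

View pics/crop1.png

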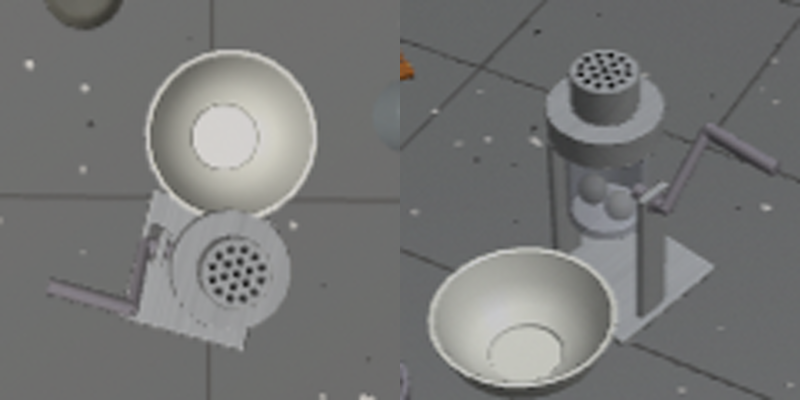

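The bowl of the job is at (0.593, -0.011), right beside the jar; knob at (0.512, 0.006) with both views agreeing within 1 mm. The peg runs from crop (135,304) to (50,288), which puts handle y at about (0.20, 0.98).

```bash
cat >> h.py <<'E'
def go(p,yaw=None):
    """increments (units of 30 mm, rad) from the present pose to TCP p, tool down, jaw yaw in deg"""
    s,t,R=st(); M=R.as_matrix(); d=M.T@(np.array(p)-t)/.03
    y=np.arctan2(M[1,0],M[0,0]) if yaw is None else np.radians(yaw)
    T=np.array([[np.cos(y),0,-np.sin(y)],[np.sin(y),0,np.cos(y)],[0,-1,0]])
    print('t %.2f'%s['time'],t.round(4),'yaw %.1f'%np.degrees(np.arctan2(M[1,0],M[0,0])),'F',np.round(s['ft_force'],1),'w %.4f'%s['gripper_width'])
    print(' inc',d.round(3),Ro.from_matrix(M.T@T).as_rotvec().round(3))
E
python3 -c "
from h import *
go([.512,.006,.235],-11.5)"
```

```text
t 0.15 [0.2503 0.5172 0.2268] yaw 64.2 F [-0.1 -0.5 -0.9] w 0.0939
 inc [-11.539  -0.26  -15.276] [ 1.000e-03  1.321e+00 -1.000e-03]
```

Call:
move_arm([
  [-11.54,-0.26,-15.28,0,1.32,0,-1],
  [-11.54,-0.26,-15.28,0,1.32,0,-1],
  [-11.54,-0.26,-15.28,0,1.32,0,-1],
  [-11.54,-0.26,-15.28,0,1.32,0,-1],
  [-11.54,-0.26,-15.28,0,1.32,0,-1],
])

```text
time: 0.65
tool_pos: [0.3648, 0.2933, 0.2308]
eef_rot: [-0.695, 0.695, 0.128, -0.128]
ft_force: [-0.1, 0.7, -0.6]
gripper_width: 0.094
```

```bash
python3 -c "
from h import *
go([.512,.006,.235],-11.5)"
```

```text
t 0.65 [0.3648 0.2933 0.2308] yaw 20.9 F [-0.1  0.7 -0.6] w 0.0940
 inc [  1.172  -0.14  -10.696] [0.    0.565 0.   ]
```

Call:
move_arm([
  [1.17,-0.14,-10.7,0,0.565,0,-1],
  [1.17,-0.14,-10.7,0,0.565,0,-1],
  [1.17,-0.14,-10.7,0,0.565,0,-1],
  [1.17,-0.14,-10.7,0,0.565,0,-1],
  [1.17,-0.14,-10.7,0,0.565,0,-1],
])

```text
time: 1.15
tool_pos: [0.4801, 0.0713, 0.2341]
eef_rot: [0.704, -0.704, 0.07, -0.07]
ft_force: [0.6, 0.0, -0.2]
gripper_width: 0.0941
```

```bash
python3 -c "
from h import *
go([.512,.006,.235],-11.5)"
```

```text
t 1.15 [0.4801 0.0713 0.2341] yaw -11.3 F [ 0.6  0.  -0.2] w 0.0941
 inc [ 1.469 -0.029 -1.925] [-0.     0.004  0.   ]
```

Call:
move_arm([
  [1.47,-0.03,-1.93,0,0,0,-1],
  [1.47,-0.03,-1.93,0,0,0,-1],
  [1.47,-0.03,-1.93,0,0,0,-1],
])

```text
time: 1.45
tool_pos: [0.513, 0.0049, 0.2345]
eef_rot: [-0.703, 0.704, -0.07, 0.07]
ft_force: [0.4, 0.2, 0.2]
gripper_width: 0.0939
```

Run:
```python
from h import *
snap('wrist','w1'); go([.512,.006,.1825],-11.5)
print(proj('w1',[.512,.006,.185]), proj('w1',[.4894,.0899,.144]))
```

```text
t 1.50 [0.5118 0.0069 0.2345] yaw -11.3 F [-0.7 -0.3 -0.4] w 0.0939
 inc [ 0.014  1.732 -0.028] [-0.     0.003 -0.001]
[321.30084159 222.45877596] [268.79508013 104.43517059]
```

View pics/w1.png

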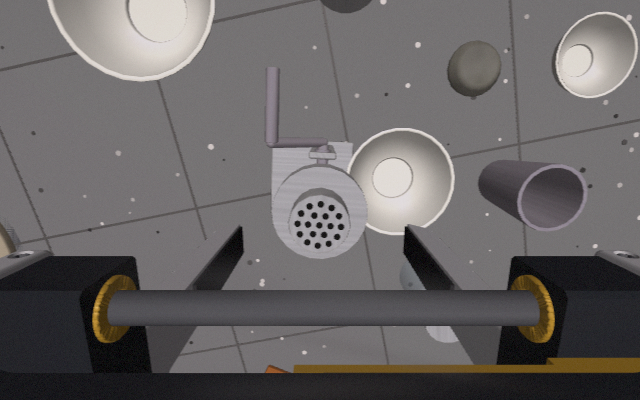

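The knob's top sits at (321,224), within 2 px of my prediction, and the peg (272,68)–(272,140) is square to the jaws. Descend and grip.

Call:
move_arm([
  [0.01,0.9,-0.02,0,0,0,-1],
  [0.01,1.5,-0.02,0,0,0,-1],
  [0.01,1.73,-0.02,0,0,0,-1],
  [0.01,1.73,-0.02,0,0,0,0.2],
  [0.01,1.73,-0.02,0,0,0,0.2],
], newtons=20)

```text
time: 2.0
tool_pos: [0.5121, 0.008, 0.1839]
eef_rot: [0.704, -0.704, 0.068, -0.069]
ft_force: [-0.7, -0.3, 0.6]
gripper_width: 0.0812
```

Call:
move_arm([
  [0,0,0,0,0,0,1],
  [0,0,0,0,0,0,1],
  [0,0,0,0,0,0,1],
  [0,0,0,0,0,0,1],
  [0,0,0,0,0,0,1],
], newtons=20)

```text
time: 2.5
tool_pos: [0.5119, 0.0072, 0.1832]
eef_rot: [0.704, -0.704, 0.069, -0.069]
ft_force: [0.7, 0.5, 1.6]
gripper_width: 0.0415
```

Call:
move_arm([
  [0,0,0,0,-0.13,0,1],
  [0,0,0,0,-0.26,0,1],
  [0,0,0,0,-0.39,0,1],
  [0,0,0,0,-0.52,0,1],
  [0,0,0,0,-0.65,0,1],
])

```text
time: 3.0
tool_pos: [0.5112, 0.0074, 0.1832]
eef_rot: [0.689, -0.688, -0.161, 0.162]
ft_force: [-1.7, 1.2, 2.2]
gripper_width: 0.0415
```

Call:
move_arm([
  [0,0,0,0,-0.13,0,1],
  [0,0,0,0,-0.26,0,1],
  [0,0,0,0,-0.39,0,1],
  [0,0,0,0,-0.52,0,1],
  [0,0,0,0,-0.66,0,1],
])

```text
time: 3.5
tool_pos: [0.5107, 0.0077, 0.1832]
eef_rot: [0.6, -0.598, -0.375, 0.376]
ft_force: [-2.7, 1.7, 2.3]
gripper_width: 0.0416
```

Run:
```python
from h import *
go([.512,.006,.243]);print(st()[0]['torque'])
```

```text
t 3.50 [0.5107 0.0077 0.1832] yaw 64.2 F [-2.7  1.7  2.3] w 0.0416
 inc [-0.032 -1.993 -0.058] [-0.003  0.     0.   ]
[ 0.19754764  0.60972924 -0.11275877]
```

Call:
move_arm([
  [0,-0.2,0,0,0,0,1],
  [0,-0.45,0,0,0,0,1],
  [0,-0.7,0,0,0,0,1],
  [0,-1.1,0,0,0,0,1],
  [0,-1.6,0,0,0,0,1],
])

```text
time: 4.0
tool_pos: [0.5121, 0.0071, 0.2322]
eef_rot: [-0.6, 0.6, 0.374, -0.374]
ft_force: [0.5, -0.4, -1.0]
gripper_width: 0.0418
```

Run:
```python
from h import *
snap('scene','s2');snap('top','t2');go([.482,-.141,.231],64)
im=cv2.imread('pics/s2.png')[60:220,210:370]; b=cv2.imread('pics/t2.png')[150:310,310:470]
cv2.imwrite('pics/crop2.png',np.hstack([cv2.resize(x,(400,400),interpolation=cv2.INTER_CUBIC) for x in(im,b)]))
```

```text
t 4.10 [0.5138 0.007  0.2339] yaw 63.8 F [ 0.6 -0.7  0.6] w 0.0417
 inc [-4.896  0.095 -1.223] [ 0.006 -0.003  0.002]
```

View pics/crop2.png

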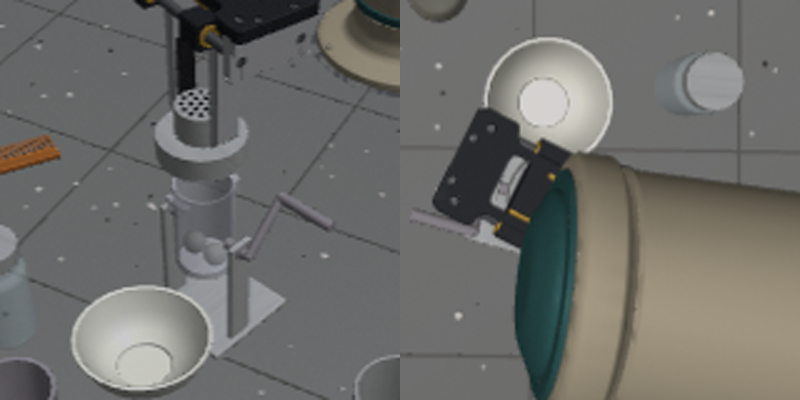

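The cap is off and level in the jaws, the jar upright with both balls in it, and the bowl untouched. On to the free spot, turning back on the way.

Run:
```python
from h import *
go([.482,-.141,.231],-11.5)
```

```text
t 4.10 [0.5138 0.007  0.2339] yaw 63.8 F [ 0.6 -0.7  0.6] w 0.0417
 inc [-4.896  0.095 -1.223] [0.003 1.315 0.005]
```

Call:
move_arm([
  [-1.2,0,-0.3,0,0.1,0,1],
  [-2.5,0.1,-0.6,0,0.24,0,1],
  [-3.8,0.1,-0.9,0,0.38,0,1],
  [-4.6,0.1,-1.15,0,0.5,0,1],
  [-4.9,0.1,-1.22,0,0.6,0,1],
])

```text
time: 4.6
tool_pos: [0.4797, -0.1435, 0.228]
eef_rot: [-0.684, 0.685, 0.177, -0.177]
ft_force: [0.4, 1.1, -0.4]
gripper_width: 0.0419
```

Run:
```python
from h import *
go([.482,-.141,.055],-11.5)
```

```text
t 4.60 [ 0.4797 -0.1435  0.228 ] yaw 29.1 F [ 0.4  1.1 -0.4] w 0.0419
 inc [0.109 5.767 0.04 ] [0.001 0.708 0.   ]
```

Call:
move_arm([
  [0.1,1.2,0,0,0.14,0,1],
  [0.1,2.6,0,0,0.28,0,1],
  [0.1,4.0,0,0,0.42,0,1],
  [0.1,5.0,0,0,0.56,0,1],
  [0.1,5.6,0,0,0.7,0,1],
])

```text
time: 5.1
tool_pos: [0.4811, -0.1388, 0.0576]
eef_rot: [0.704, -0.703, 0.069, -0.066]
ft_force: [0.6, 0.5, -0.2]
gripper_width: 0.0417
```

Call:
move_arm([
  [0,0.1,0,0,0,0,1],
  [0,0.2,0,0,0,0,1],
  [0,0.25,0,0,0,0,1],
  [0,0.3,0,0,0,0,1],
  [0,0.3,0,0,0,0,1],
])

```text
time: 5.6
tool_pos: [0.4832, -0.1396, 0.0518]
eef_rot: [-0.704, 0.704, -0.065, 0.066]
ft_force: [-0.3, -0.0, -0.5]
gripper_width: 0.0415
```

Run:
```python
from h import *
for i in range(2): go([.482,-.141,.0445],-11.5)
```

```text
t 5.60 [ 0.4832 -0.1396  0.0518] yaw -10.6 F [-0.3 -0.  -0.5] w 0.0415
 inc [-0.03   0.244 -0.053] [0.    0.016 0.002]
t 5.60 [ 0.4832 -0.1396  0.0518] yaw -10.6 F [-0.3 -0.  -0.5] w 0.0415
 inc [-0.03   0.244 -0.053] [0.    0.016 0.002]
```

Call:
move_arm([
  [0,0.05,0,0,0,0,1],
  [0,0.1,0,0,0,0,1],
  [0,0.15,0,0,0,0,1],
  [0,0.18,0,0,0,0,1],
  [0,0.18,0,0,0,0,1],
])

```text
time: 6.1
tool_pos: [0.4825, -0.1394, 0.0455]
eef_rot: [0.704, -0.704, 0.065, -0.065]
ft_force: [-1.0, 0.1, 0.1]
gripper_width: 0.0416
```

Call:
move_arm([
  [0,0.03,0,0,0,0,1],
  [0,0.06,0,0,0,0,1],
  [0,0.06,0,0,0,0,1],
])

```text
time: 6.4
tool_pos: [0.4827, -0.1394, 0.0447]
eef_rot: [-0.704, 0.704, -0.065, 0.065]
ft_force: [-1.3, -0.1, 6.2]
gripper_width: 0.0415
```

Contact (6 N up). Release, opening partly, then rise.

Call:
move_arm([
  [0,0,0,0,0,0,0.0],
  [0,0,0,0,0,0,-0.3],
  [0,0,0,0,0,0,-0.5],
  [0,0,0,0,0,0,-0.5],
  [0,0,0,0,0,0,-0.5],
])

```text
time: 6.9
tool_pos: [0.4826, -0.1394, 0.0438]
eef_rot: [0.704, -0.704, 0.065, -0.065]
ft_force: [-0.5, -0.4, 0.0]
gripper_width: 0.0706
```

Call:
move_arm([
  [0,-0.5,0,0,0,0,-0.5],
  [0,-1.5,0,0,0,0,-0.5],
  [0,-3.0,0,0,0,0,-0.5],
  [0,-4.5,0,0,0,0,-0.5],
  [0,-6,0,0,0,0,-0.5],
])

```text
time: 7.4
tool_pos: [0.4823, -0.1392, 0.2255]
eef_rot: [0.704, -0.704, 0.065, -0.065]
ft_force: [0.7, 0.0, -0.2]
gripper_width: 0.0708
```

Run:
```python
from h import *
snap('scene','s3');
go([.4894,.0899,.225],-11.5)
im=cv2.imread('pics/s3.png')[40:240,190:390]
cv2.imwrite('pics/crop3.png',cv2.resize(im,(560,560),interpolation=cv2.INTER_CUBIC))
```

```text
t 7.45 [ 0.4864 -0.1409  0.2332] yaw -10.6 F [ 2.2 -0.2  4.3] w 0.0707
 inc [-1.32   0.231  7.583] [0.003 0.016 0.014]
```

View pics/crop3.png

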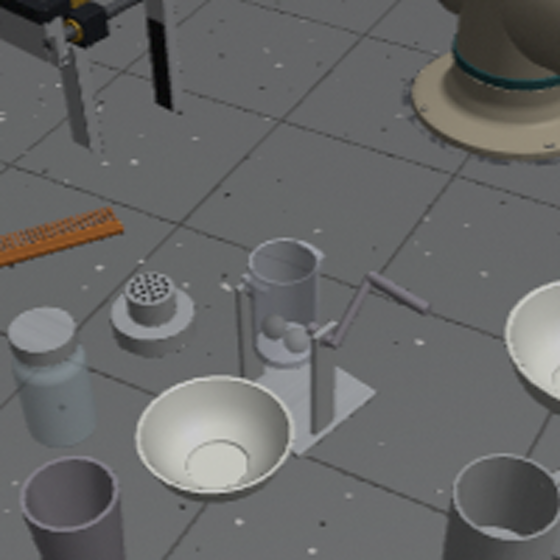

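The cap stands upright on the ledge at crop (152,315); the jar is upright, balls inside, bowl in place. Now to the peg.

Call:
move_arm([
  [-0.2,0.2,1.4,0,0.016,0,-0.5],
  [-0.6,0.2,3.0,0,0.016,0,-0.5],
  [-1.0,0.2,4.6,0,0.016,0,-0.5],
  [-1.2,0.2,6.1,0,0.016,0,-0.5],
  [-1.3,0.2,7.5,0,0.016,0,-0.5],
])

```text
time: 7.95
tool_pos: [0.4849, 0.0909, 0.2178]
eef_rot: [0.704, -0.703, 0.071, -0.071]
ft_force: [1.5, 0.6, 0.4]
gripper_width: 0.0704
```

Run:
```python
from h import *
snap('wrist','w4')
go([.490,.0890,.146],-11.5)
print(proj('w4',[.4894,.0899,.144]))
im=cv2.imread('pics/w4.png');cv2.imwrite('pics/w4c.png',im[60:360,170:470])
```

```text
t 8.00 [0.4858 0.097  0.2178] yaw -11.3 F [0.5 3.9 0.6] w 0.0704
 inc [ 0.191  2.393 -0.25 ] [-0.007  0.003 -0.   ]
[329.18009385 213.92402619]
```

View pics/w4c.png

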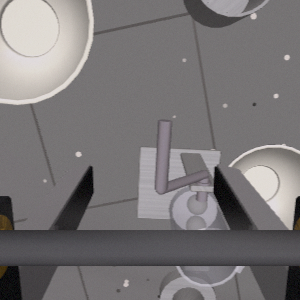

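Call:
move_arm([
  [0,0.3,0,0,0,0,-0.5],
  [0,0.6,0,0,0,0,-0.5],
  [0,0.6,0,0,0,0,-0.5],
  [0,0.6,0,0,0,0,-0.5],
])

```text
time: 8.4
tool_pos: [0.4854, 0.0876, 0.1993]
eef_rot: [-0.703, 0.704, -0.072, 0.071]
ft_force: [0.0, -0.1, -0.0]
gripper_width: 0.0706
```

Run:
```python
from h import *
go([.491,.0890,.146],-11.5)
```

```text
t 8.40 [0.4854 0.0876 0.1993] yaw -11.6 F [ 0.  -0.1 -0. ] w 0.0706
 inc [0.176 1.775 0.084] [ 0.001 -0.002 -0.001]
```

Call:
move_arm([
  [0.18,0.6,0.08,0,0,0,-0.5],
  [0.18,1.2,0.08,0,0,0,-0.5],
  [0.18,1.78,0.08,0,0,0,-0.5],
  [0.18,1.78,0.08,0,0,0,0.2],
  [0.18,1.78,0.08,0,0,0,0.6],
], newtons=12)

```text
time: 8.9
tool_pos: [0.4918, 0.0895, 0.1468]
eef_rot: [0.704, -0.703, 0.071, -0.071]
ft_force: [-0.5, 0.9, 0.1]
gripper_width: 0.058
```

Call:
move_arm([
  [0,0,0,0,0,0,1],
  [0,0,0,0,0,0,1],
  [0,0,0,0,0,0,1],
  [0,0,0,0,0,0,1],
  [0,0,0,0,0,0,1],
], newtons=12)

```text
time: 9.4
tool_pos: [0.4916, 0.0903, 0.1468]
eef_rot: [0.704, -0.703, 0.071, -0.071]
ft_force: [-0.2, 0.7, -0.4]
gripper_width: 0.0177
```

Run:
```python
from h import *
go([.491,.0890,.146],-11.5)
for a in range(0,125,8):
    th=np.radians(135-a); print(a,((55*np.cos(th)+38.9)/30).round(2), (-(55*np.sin(th)-38.9)/30).round(2))
```

```text
t 9.40 [0.4916 0.0903 0.1468] yaw -11.5 F [-0.2  0.7 -0.4] w 0.0177
 inc [-0.01   0.025 -0.046] [-0. -0.  0.]
0 0.0 0.0
8 0.19 -0.17
16 0.41 -0.31
24 0.64 -0.41
32 0.88 -0.49
40 1.14 -0.53
48 1.39 -0.53
56 1.65 -0.5
64 1.89 -0.44
72 2.13 -0.34
80 2.35 -0.21
88 2.55 -0.04
96 2.72 0.14
104 2.87 0.35
112 2.98 0.58
120 3.07 0.82
```

Call:
move_arm([
  [0,0,0,0,0,0,1],
  [0,0,0,0,0,0,1],
  [0,0,0,0,0,0,1],
], newtons=12)

```text
time: 9.7
tool_pos: [0.4919, 0.0902, 0.1466]
eef_rot: [0.704, -0.703, 0.071, -0.071]
ft_force: [0.9, -0.1, -1.5]
gripper_width: 0.0095
```

Call:
move_arm([
  [0.19,-0.17,0,0,0,0,1],
  [0.41,-0.31,0,0,0,0,1],
  [0.64,-0.41,0,0,0,0,1],
  [0.88,-0.49,0,0,0,0,1],
  [1.14,-0.53,0,0,0,0,1],
])

```text
time: 10.2
tool_pos: [0.5234, 0.0828, 0.1634]
eef_rot: [-0.703, 0.704, -0.072, 0.069]
ft_force: [-5.6, -1.4, 5.5]
gripper_width: 0.0098
```

Run:
```python
from h import *
o=np.array([.4918,.0902,.1467]);xh=np.array([.98,-.199,0])
for a in (40,80):
  th=np.radians(135-a); go(o+xh*(.055*np.cos(th)+.0389)+np.array([0,0,.055*np.sin(th)-.0389]),-11.5)
```

```text
t 10.20 [0.5234 0.0828 0.1634] yaw -11.5 F [-5.6 -1.4  5.5] w 0.0098
 inc [0.057 0.026 0.031] [ 0.002 -0.    -0.004]
t 10.20 [0.5234 0.0828 0.1634] yaw -11.5 F [-5.6 -1.4  5.5] w 0.0098
 inc [1.27  0.346 0.032] [ 0.002 -0.    -0.004]
```

Call:
move_arm([
  [0.25,0,0,0,0,0,1],
  [0.51,0.03,0,0,0,0,1],
  [0.75,0.09,0,0,0,0,1],
  [0.99,0.19,0,0,0,0,1],
  [1.21,0.32,0,0,0,0,1],
])

```text
time: 10.7
tool_pos: [0.5611, 0.0752, 0.153]
eef_rot: [-0.703, 0.704, -0.071, 0.071]
ft_force: [-3.5, -2.6, 3.5]
gripper_width: 0.0095
```

Run:
```python
from h import *
o=np.array([.4918,.0902,.1467]);xh=np.array([.98,-.199,0])
for a in (80,):
  th=np.radians(135-a); go(o+xh*(.055*np.cos(th)+.0389)+np.array([0,0,.055*np.sin(th)-.0389]),-11.5)
for a in range(80,121,4):
    th=np.radians(135-a);t0=np.radians(55); print(a,(55*(np.cos(th)-np.cos(t0))/30).round(2), (55*(-np.sin(th)+np.sin(t0))/30).round(2))
snap('scene','s5')
im=cv2.imread('pics/s5.png')[60:220,210:370]
cv2.imwrite('pics/crop5.png',cv2.resize(im,(480,480),interpolation=cv2.INTER_CUBIC))
```

```text
t 10.70 [0.5611 0.0752 0.153 ] yaw -11.5 F [-3.5 -2.6  3.5] w 0.0095
 inc [-0.015  0.004  0.03 ] [ 0.001 -0.     0.   ]
80 0.0 0.0
84 0.1 0.08
88 0.2 0.16
92 0.29 0.25
96 0.37 0.35
100 0.45 0.45
104 0.52 0.56
108 0.58 0.67
112 0.64 0.79
116 0.68 0.9
120 0.72 1.03
```

View pics/crop5.png

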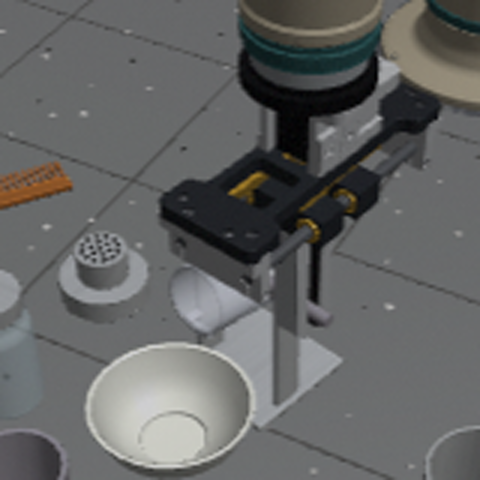

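The jar is nearly level with its mouth over the bowl (crop (200,300)); the cap still stands. I continue slowly.

Call:
move_arm([
  [0.1,0.08,0,0,0,0,1],
  [0.2,0.16,0,0,0,0,1],
  [0.29,0.25,0,0,0,0,1],
  [0.37,0.35,0,0,0,0,1],
  [0.45,0.45,0,0,0,0,1],
])

```text
time: 11.25
tool_pos: [0.5739, 0.073, 0.1392]
eef_rot: [-0.703, 0.704, -0.071, 0.071]
ft_force: [-3.6, -3.3, 2.3]
gripper_width: 0.0098
```

Call:
move_arm([
  [0.03,0.05,0,0,0,0,1],
  [0.07,0.11,0,0,0,0,1],
  [0.1,0.16,0,0,0,0,1],
  [0.13,0.22,0,0,0,0,1],
  [0.18,0.32,0,0,0,0,1],
])

```text
time: 11.75
tool_pos: [0.579, 0.0722, 0.1298]
eef_rot: [-0.703, 0.704, -0.071, 0.071]
ft_force: [-3.3, -4.4, 3.3]
gripper_width: 0.0097
```

Call:
move_arm([
  [0.01,0.02,0,0,0,0,1],
  [0.01,0.02,0,0,0,0,1],
  [0.01,0.02,0,0,0,0,1],
  [0.01,0.02,0,0,0,0,1],
  [0.01,0.02,0,0,0,0,1],
])

```text
time: 12.25
tool_pos: [0.5794, 0.0722, 0.1289]
eef_rot: [-0.704, 0.704, -0.071, 0.071]
ft_force: [-1.8, -3.9, 0.1]
gripper_width: 0.0098
```

Run:
```python
from h import *
go([.49,.09,.146])
snap('scene','s6');snap('top','t6')
im=cv2.imread('pics/s6.png')[60:220,210:370];b=cv2.imread('pics/t6.png')[130:290,310:470]
cv2.imwrite('pics/crop6.png',np.hstack([cv2.resize(x,(400,400),interpolation=cv2.INTER_CUBIC) for x in (im,b)]))
```

```text
t 12.25 [0.5794 0.0722 0.1289] yaw -11.5 F [-1.8 -3.9  0.1] w 0.0098
 inc [-3.039 -0.569 -0.014] [ 0. -0.  0.]
```

View pics/crop6.png

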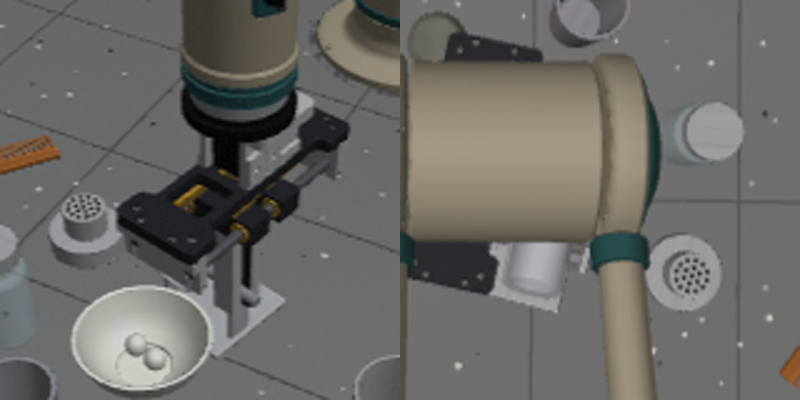

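Both balls lie in the bowl (crop (135,343) and (155,357)), and the cap still stands upright. Release and rise.

Call:
move_arm([
  [0,0,0,0,0,0,0.2],
  [0,0,0,0,0,0,0.2],
  [0,0,0,0,0,0,0.2],
  [0,0,0,0,0,0,0.2],
  [0,0,0,0,0,0,0.2],
])

```text
time: 12.85
tool_pos: [0.5796, 0.0727, 0.1292]
eef_rot: [0.704, -0.703, 0.071, -0.071]
ft_force: [-0.2, -0.2, 0.2]
gripper_width: 0.0373
```

Call:
move_arm([
  [0,-0.4,0,0,0,0,0.2],
  [0,-1.0,0,0,0,0,0.2],
  [0,-2.2,0,0,0,0,0.2],
  [0,-3.4,0,0,0,0,0.2],
  [0,-4.2,0,0,0,0,0.2],
])

```text
time: 13.35
tool_pos: [0.5803, 0.0724, 0.2589]
eef_rot: [0.704, -0.703, 0.069, -0.073]
ft_force: [0.7, 0.2, -0.2]
gripper_width: 0.0376
```

Call:
move_arm([
  [0,0,1,0,0,0,0.2],
  [0,0,2.5,0,0,0,0.2],
  [0,0,4,0,0,0,0.2],
  [0,0,5,0,0,0,0.2],
  [0,0,5,0,0,0,0.2],
])

```text
time: 13.85
tool_pos: [0.6098, 0.2232, 0.2556]
eef_rot: [0.705, -0.703, 0.069, -0.07]
ft_force: [-0.6, -0.5, 0.2]
gripper_width: 0.0376
```

Run:
```python
from h import *
go([.49,.09,.146])
snap('scene','s7');snap('top','t7')
im=cv2.imread('pics/s7.png')[60:220,210:370];b=cv2.imread('pics/t7.png')[130:290,310:470]
cv2.imwrite('pics/crop7.png',np.hstack([cv2.resize(x,(400,400),interpolation=cv2.INTER_CUBIC) for x in (im,b)]))
```

```text
t 13.85 [0.6098 0.2232 0.2556] yaw -11.3 F [-0.6 -0.5  0.2] w 0.0376
 inc [-3.049  3.637 -5.146] [-0.003  0.     0.001]
```

View pics/crop7.png

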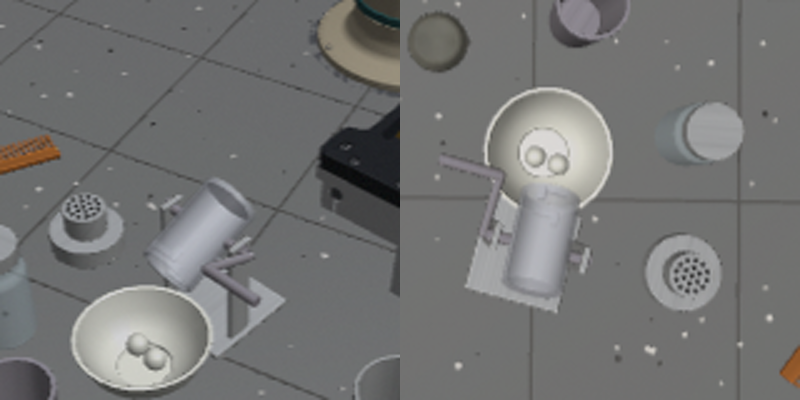

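The bowl is upright with both balls in it, the jar stays tipped, the cap stands on the ledge, and the arm is clear.

```bash
python3 -c "
from h import *
print(bot.finish_job())"
```

```text
the job is handed in; nothing more can be done
None
```

I finished the job and handed it in at about 14 s of the 58 s allowed. I turned the cap about 75° anticlockwise, lifted it off and set it upright on the free spot on the ledge, touching down at about 6 N. Then I swung the jar by its peg to about 112°, and both balls poured into the middle-sized bowl.

The last scene and top pictures show both balls in the upright bowl, the cap standing on the ledge, the jar staying tipped and the arm clear of everything. No check failed. The only disagreement was 2–4 mm between measured and predicted peg position, which the open jaws absorbed.

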